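# Isolate and draw the large fuse carrier

## Robot

A 7-joint arm with a two-finger parallel gripper is mounted at the origin on a cart in front of the work surface, level with it; the furniture and walls round the work are solid. World frame = base frame: x ahead of the robot, y to its left, z up, the work surface at z = 0. Lengths are in m, angles in degrees, forces in N, time in s.
With the tool pointing down it reaches from about 0.4 to 0.925 m from the base axis. Payload 4.1 kg.
Tool frame: the origin (TCP) lies at the very end of the fingers, on their centre line; the grasp point (between the pads) lies behind it (env.tcp_to_grasp is the z of the grasp point in the tool frame, in m); z points along the fingers, y is the direction in which the jaws open and shut (so a half turn about z gives the same grasp; the last joint's range is limited). The gripper opens to 85 mm and grips with 20 to 120 N. Pads are 22 mm wide; open, the fingers measure 114 mm over their backs; the gripper's body (76 mm by 85 mm) begins 54 mm behind the grasp point. The pads swing forward as they close: fully open they stand 13 mm farther back than shut.
Start: joints at [68.239, 22.827, 2.584, 88.041, -1.071, 69.15, -2.905], TCP at [0.18, -0.625, 0.231] pointing down, gripper open.
Joint ranges: [-161.44, 161.44], [-28.35, 127.94], [-78.24, 83.42], [0, 140.83], [-78.03, 258.03], [13.02, 114.36], [-168.23, 168.23]. Speed limits (degrees/s): [147.25, 147.25, 180, 180, 180, 180, 180].

## Interface

Orientations are given as a 3x3 rotation matrix whose columns are the frame's x, y, z axes.
In Python, from plant import env gives the robot as it stands. The module is installed in compiled form; this text tells all that it offers.
- The arm moves only by the shell command python3 -m jog 'ROWS' [FORCE]. ROWS is JSON, a list of rows, each a list of 7 numbers: the shift along the tool's x, y, z in units of 50 mm (1.0 is 50 mm), then the turn, a rotation vector about the tool's x, y, z in units of 8 degrees (1.0 is 8 degrees), then the finger opening in mm, from 0 to 85.4. A call has exactly 5 rows; each row is the pose to reach, as a shift and turn from the pose commanded when the call began, along the tool's axes at that moment; what a row does not reach only later rows make up. A row lasts 1/8 s, in which the tool goes at most 62.5 mm and 10.7 degrees, less where a joint would pass 70% of its speed; a pose out of reach is approached as far as the arm can. A call with a gripper value outside its range is refused whole. The fingers move at their own pace and stop on an object; FORCE is the grip in N (left out, the last holds). Time passes only in rows, so rows that repeat a pose let the fingers close, or fill a call up. It gives the time, the measured TCP pose, the force and the opening at its end, in the units of the state.
- env.get_obs(): the state, without advancing time (a new reading comes with each control period).
- env.capture(name): name is "side" or "top"; returns a dict with "frame" (420x560x3 uint8, red, green, blue), "depth" (420x560 float32, m along the optical axis (not along the pixel's ray), 0 where there is no reading), "fx", "fy", "cx", "cy" (pixels), "rvec" (rotation vector, rad) and "tvec" (3), from world to camera coordinates, as OpenCV has them. Camera axes: x right, y down, z forward; pixel columns grow to the right and rows downward; lengths in m; the calibration is good to about 2 mm. A picture is of the moment at which its call begins.
- env.sign_off(): hands the job in, once; it reports no verdict.
The state is a dict: "time_s": time; "joints": joint angles; "joint_vel": joint speeds; "joint_torque": joint torques, N m; "position": TCP position; "eef_rot": TCP orientation; "force": force on the tool from outside, world axes, zero at the start; "wrist_torque": the same for the moment, N m; "grip_width": finger opening in m.
Only numpy, scipy, OpenCV 4.12 (cv2) and the standard library are available. Lean on these libraries where they do the work, as an engineer would, in place of code of your own. Each camera call takes 0.05 s, during which the arm holds its last target. There are 200 camera calls.

## Task

Isolate the circuit first: pull the isolator's round cap straight up to its stop and leave it up. Then pinch the two side catches of the larger fuse carrier together, draw it straight up out of its base and finish holding it there in the gripper, upright and still above its base, about 8 cm clear of it, with the catches still pinched. Leave the smaller carrier seated and do not disturb the nut and the screwdriver on the board.

Things in the scene. Friction and masses are not known exactly. Their poses are not given: they have to be found in the camera images.
- board: fixed wooden board 160 (x) x 360 (y) x 18 mm lying on the bench, yaw within 0.28 rad. Origin: centre of its underside. Its three devices (larger fuse, smaller fuse, isolator) stand upright in a row along its y, about 115 mm apart, in any order, with the board's yaw
- large_base: base of the larger fuse: fixed white plastic socket on the board, 54 mm (x) x 68 mm (y) x 46 mm high, plus a 24 mm high terminal step with screws 12 mm out at each x end. Origin: centre of its underside, on the board, 18 mm above the bench; z up. The carrier's catches lie on its +y and -y sides
- large_carrier: the larger fuse carrier, loose grey plastic, about 0.16 kg (varies), seated in large_base with the same axes: block 40 (x) x 28 (y) mm, top 79 mm above its origin, two brass blades below. Origin: centre of the blades' underside, 7 mm above the base's origin when seated. Hooked in by its catches; pinched, it lifts out freely (blades leave their slots after 11 mm, noses leave the base after 28 mm)
- large_grip (a point): point on the large carrier midway between its two catches' thumb plates, 60 mm above the carrier's origin, moves with it. The ribbed plates, on its +y and -y sides, are 26 mm wide (x), reach from 17 mm below to 17 mm above this point (lower edge 4 mm above the base's top), outer faces 52 mm apart at rest, 40 mm fully pinched
- large_catch_left (a joint): the +y catch of the large carrier: 0 at rest, grows as it is pressed inward, to 0.006 m at its stop; spring 2 N at rest, 5 N at the stop. At rest its nose hooks 3.5 mm under a ledge in the base; it clears the ledge from about 0.0035 (up to 0.005 if the carrier sits to that side)
- large_catch_right (a joint): the -y catch of the large carrier, same values
- small_base: base of the smaller fuse: same make, 42 mm (x) x 56 mm (y) x 46 mm high. Origin: centre of its underside, on the board
- small_carrier: the smaller fuse carrier, same shape, loose in small_base: block 28 x 16 mm, 40 mm over its catches, top 69 mm above its origin (centre of the underside of its blades, 7 mm above the base's origin). Leave it seated
- isolator: fixed white plastic isolator housing on the board, 52 x 52 mm with terminal steps at the x ends, 40 mm high. Origin: centre of its underside, on the board
- cap_top (a point): centre of the top of the isolator's cap: ribbed grey upright cylinder, diameter 31 mm, 36 mm high, on the middle of the isolator; pushed right down, its underside is 2 mm above the housing and its top 78 mm above the isolator's origin. The point rises with the cap
- isolator_cap (a joint): lift of the cap: 0 pushed right down (starts 0 to 0.004), 0.022 m pulled up to its stop. Held with about 5 N of friction; stays where it is left and does not come off
- nut: plain steel hex nut 27 x 25 x 13 mm lying loose on the board's front strip. Origin: centre of its underside
- stub: short screwdriver 63 x 93 x 23 mm lying loose on the board's front strip. Origin: centre of its underside
There are look-alikes about, which are no part of the job. Leave any green or red look-alike of the large_carrier alone. Leave any turquoise look-alike of the small_carrier alone.

How it is judged:
By the outcome, as a careful person would: the job done as asked, in the order asked, and still so for the second after the job is handed in, while the arm keeps its last pose, push and grip.
It also fails if it takes over 45 s, if anything falls off the work surface, if the arm or the gripper's body presses on something with over 40 N, if the wrist force passes 120 N, or if a joint passes its speed limit or range.

## Working session

There is one attempt and no reset: what is moved stays moved. The work goes in short steps, Python scripts to look and compute and a shell command to move; the robot and the scene stay as the last step left them, time stands still between calls to the robot, and variables do not carry over. Pictures are saved under pics/ and viewed, about 8 in all and at most 12, crops included, and the job is handed in when it is done.

```bash
mkdir -p pics
cat > h.py <<'E'
import numpy as np, cv2
from plant import env
def cap(n):
    c=env.capture(n); c['R']=cv2.Rodrigues(np.array(c['rvec'],float))[0]; c['t']=np.array(c['tvec'],float).ravel(); return c
def pts(c):
    d=c['depth']; v,u=np.mgrid[:420,:560]
    p=np.stack([(u-c['cx'])/c['fx']*d,(v-c['cy'])/c['fy']*d,d],-1)
    return (p-c['t'])@c['R']
def save(n,img,s=1): cv2.imwrite('pics/'+n+'.png',cv2.resize(img[...,::-1],None,fx=s,fy=s,interpolation=cv2.INTER_CUBIC))
def ray(c,u,v,z):
    d=c['R'].T@np.array([(u-c['cx'])/c['fx'],(v-c['cy'])/c['fy'],1]); o=-c['R'].T@c['t']
    return o+d*(z-o[2])/d[2]
E
python3 - <<'E'
from h import *
for n in('top','side'):
    c=cap(n); save(n+'0',c['frame'],1.4); np.savez('/tmp/'+n,**{k:c[k] for k in c})
    print(n,-c['R'].T@c['t'],c['R'][2],c['fx'])
o=env.get_obs(); print(o['position'],o['eef_rot'],o['time_s'],o['grip_width'],env.tcp_to_grasp)
E
```

```text
top [0.45243766 0.08286142 0.94001311] [ 0.07862212 -0.01595359 -0.99677683] 394.0931874195398
side [0.17773994 0.67556009 0.59554231] [ 0.40073649 -0.69997914 -0.59113405] 443.4970034185763
[ 0.17997731 -0.62398947  0.23036111] [[ 9.60807511e-01  2.77215626e-01 -6.51359082e-04]
 [ 2.77216346e-01 -9.60806048e-01  1.68404229e-03]
 [-1.58986908e-04 -1.79860786e-03 -9.99998370e-01]] 0.1 0.08569412413044182 -0.0187
```

View pics/top0.png

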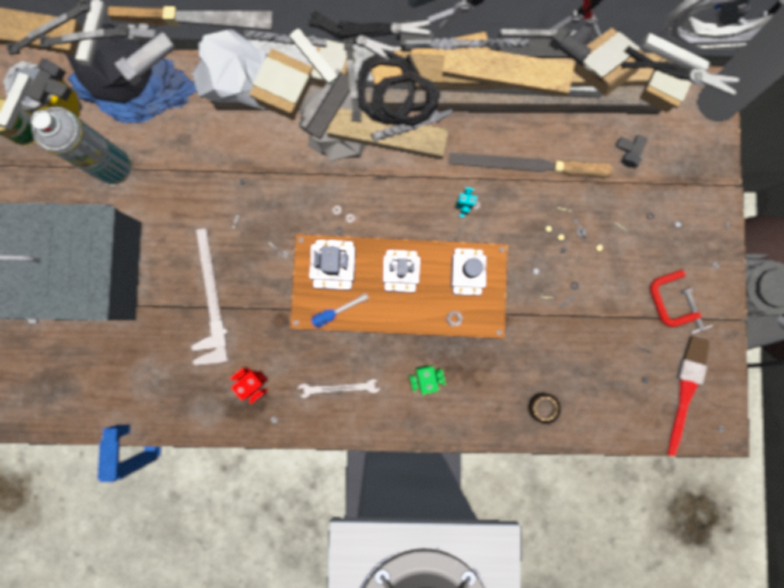

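View pics/side0.png

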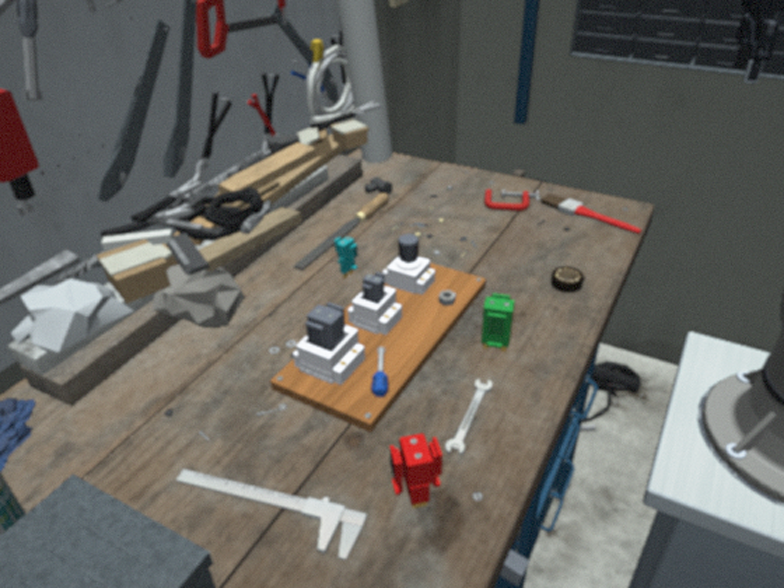

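The top view (shown at 1.4x) has three devices on the board. The large grey carrier is at (332,262), the small carrier at (402,268) and the isolator cap at (472,268). The look-alikes are red (248,384), green (428,380) and turquoise (467,202), all off the board. The grey carrier in the larger white base fits the description, so next I measure and take a confirming crop.

Run:
```python
from h import *
c=cap('top'); P=pts(c); f=c['frame']
save('crop1',f[160:245,200:370],4.6)
hsv=cv2.cvtColor(f,cv2.COLOR_RGB2HSV)
# board yaw
m=cv2.inRange(hsv,(5,120,80),(20,255,255)); m=((m>0)&(abs(P[...,2]-.018)<.012)).astype(np.uint8)
n,l,s,ce=cv2.connectedComponentsWithStats(m); i=1+s[1:,4].argmax(); 
v,u=np.nonzero(l==i); W=np.array([ray(c,a,b,.018)[:2] for a,b in zip(u,v)])
r=cv2.minAreaRect(W.astype(np.float32)); print('board',r)
roi=np.zeros(m.shape,bool); roi[165:240,205:365]=1
for lo,hi,name in((.086,.125,'tops'),(.052,.075,'bases')):
    m=(roi&(P[...,2]>lo)&(P[...,2]<hi)).astype(np.uint8)
    n,l,s,ce=cv2.connectedComponentsWithStats(m)
    for i in range(1,n):
        if s[i,4]<25: continue
        q=P[l==i]; z=np.median(q[:,2]); v,u=np.nonzero(l==i)
        W=np.array([ray(c,a,b,z)[:2] for a,b in zip(u,v)],np.float32)
        print(name,s[i],ce[i],'z',z,q[:,2].max(),'med',np.median(q,0),cv2.minAreaRect(W))
```

```text
board ((0.5435056686401367, 0.05083298683166504), (0.35872936248779297, 0.1595335304737091), 88.69705963134766)
tops [224 175  20  20 313] [234.06389776 184.94888179] z 0.10212001652345191 0.10660878454685901 med [0.57316464 0.16436802 0.10212002] ((0.5738178491592407, 0.16689541935920715), (0.040554750710725784, 0.04104013741016388), 87.94808197021484)
tops [244 180   5  12  55] [246.14545455 185.54545455] z 0.09763328586627058 0.10376518231853793 med [0.57253214 0.13928452 0.09763329] ((0.5733221173286438, 0.13962112367153168), (0.023888900876045227, 0.008606296963989735), 1.6648283004760742)
tops [284 184   8  13  95] [287.24210526 189.90526316] z 0.09274458246632253 0.09769666035083156 med [0.56685085 0.05085244 0.09274458] ((0.5665108561515808, 0.04986124485731125), (0.02624307945370674, 0.015193666331470013), 1.2557348012924194)
tops [331 184  15  15 171] [338.32748538 190.55555556] z 0.09840315870677861 0.10271970405820807 med [ 0.56691043 -0.05922711  0.09840316] ((0.5664185881614685, -0.05893382802605629), (0.030534394085407257, 0.03030330128967762), 0.719670295715332)
bases [222 175  32  26 289] [238.70934256 189.41176471] z 0.06265006265928484 0.07456876526105155 med [0.56224763 0.15222306 0.06265006] ((0.5735951662063599, 0.16126522421836853), (0.06823551654815674, 0.05455876514315605), 88.77535247802734)
bases [274 182  26  21 245] [286.89387755 192.6122449 ] z 0.06266207881077862 0.07342199178035379 med [0.56101393 0.04927337 0.06266208] ((0.5658872127532959, 0.05028852820396423), (0.055883731693029404, 0.04331543669104576), 88.73030853271484)
bases [324 182  23  23 246] [333.86585366 194.24796748] z 0.054066808866752136 0.07478649506056377 med [ 0.55903317 -0.05196708  0.05406681] ((0.5676724910736084, -0.059621647000312805), (0.050526201725006104, 0.050072021782398224), 0.5481272339820862)
```

View pics/crop1.png

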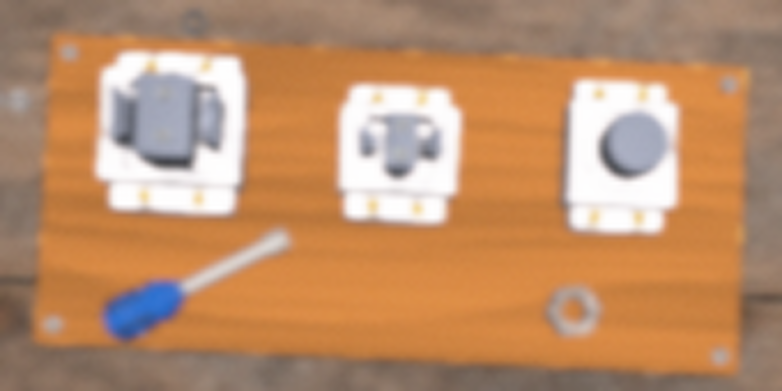

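The crop confirms it. The grey carrier in the biggest white base (crop 165,120) is the large one, the small carrier is at (400,140), and the isolator cap is at (635,143). The nut (575,310) and screwdriver (200,285) are on the front strip. I move to the cap first.

```bash
cat > g.py <<'E'
import sys; from h import *
# python3 g.py x y z [yaw of tool y, deg]: needed shift/turn in tool units
from scipy.spatial.transform import Rotation as T
o=env.get_obs(); p=np.array(o['position']); R=np.array(o['eef_rot'])
t=np.array([float(a) for a in sys.argv[1:4]]); a=np.radians(-91.3)
y=np.array([np.cos(a),np.sin(a),0]); z=np.array([0,0,-1.]); G=np.stack([np.cross(y,z),y,z],1)
print('t',o['time_s'],'pos',p.round(4),'F',np.round(o['force'],1),'w',round(o['grip_width']*1e3,1),'q7',o['joints'][6])
print('shift',(R.T@(t-p)/.05).round(3),'turn',(np.degrees(T.from_matrix(R.T@G).as_rotvec())/8).round(3))
E
python3 -m jog '[[0.93,-0.765,0,0,0,0.45,85],[1.86,-1.53,0,0,0,0.9,85],[2.79,-2.295,0,0,0,1.35,85],[3.72,-3.06,0,0,0,1.8,85],[4.65,-3.825,0,0,0,2.17,85]]' 40; python3 g.py 0.5664 -0.059 0.15
```

```text
time_s: 0.78
position: [0.3513, -0.3745, 0.2313]
eef_rot: [[1.0, -0.024, 0.0], [-0.024, -1.0, -0.0], [0.0, 0.0, -1.0]]
force: [0.2, -0.3, -0.6]
grip_width: 0.0851
t 0.775 pos [ 0.3513 -0.3745  0.2313] F [ 0.2 -0.3 -0.6] w 85.1 q7 -49.93413613911055
shift [ 4.148 -6.412  1.624] turn [ 0.001 -0.001 -0.009]
```

```bash
python3 -m jog '[[0.6,-0.93,0,0,0,0,85],[1.2,-1.86,0,0,0,0,85],[1.8,-2.79,0,0,0,0,85],[2.4,-3.72,0,0,0,0,85],[3.0,-4.65,0,0,0,0,85]]'; python3 g.py 0.5664 -0.059 0.15
```

```text
time_s: 1.4
position: [0.5063, -0.1457, 0.2313]
eef_rot: [[1.0, -0.022, 0.0], [-0.022, -1.0, -0.0], [0.0, 0.0, -1.0]]
force: [0.4, -0.1, 0.4]
grip_width: 0.0849
t 1.4 pos [ 0.5063 -0.1457  0.2313] F [ 0.4 -0.1  0.4] w 84.9 q7 -82.92796241774809
shift [ 1.164 -1.762  1.625] turn [ 0.002 -0.001  0.003]
```

```bash
python3 -m jog '[[0.5,-0.8,0,0,0,0,85],[1.0,-1.5,0.2,0,0,0,85],[1.16,-1.76,0.8,0,0,0,85],[1.16,-1.76,1.6,0,0,0,85],[1.16,-1.76,1.6,0,0,0,85]]'
python3 - <<'E'
from h import *
c=cap('side'); save('s1',c['frame'][130:270,180:360],4)
E
python3 g.py 0.567 -0.0592 0.064
```

```text
time_s: 2.02
position: [0.5626, -0.0604, 0.1481]
eef_rot: [[1.0, -0.022, -0.008], [-0.022, -1.0, 0.001], [-0.008, -0.0, -1.0]]
force: [0.0, 0.6, 1.0]
grip_width: 0.0848
t 2.075 pos [ 0.5645 -0.0607  0.1504] F [ 0.3 -0.2  1.7] w 84.9 q7 -95.91449483110321
shift [ 0.054 -0.031  1.728] turn [-0.     0.022  0.003]
```

View pics/s1.png

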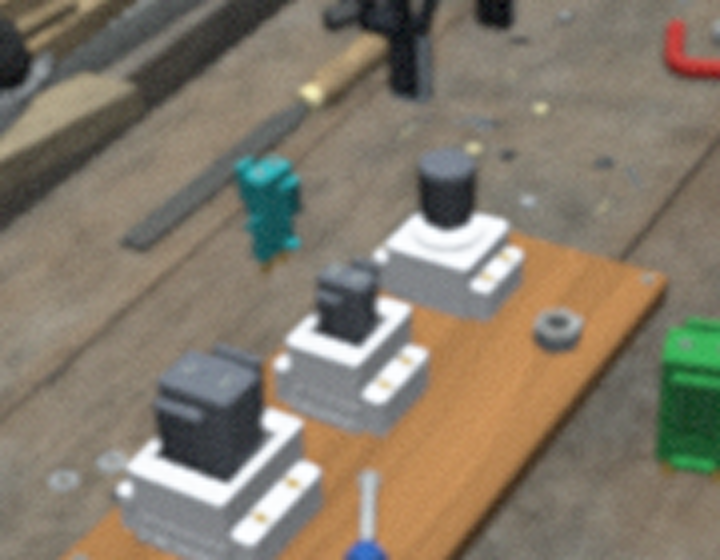

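The side crop shows the fingers (about (405,90) and (495,10)) centred over the cap at (447,165). Descending.

```bash
python3 -m jog '[[0.05,-0.03,0.5,0,0,0,85],[0.05,-0.03,1.0,0,0,0,85],[0.05,-0.03,1.4,0,0,0,85],[0.05,-0.03,1.7,0,0,0,85],[0.05,-0.03,1.7,0,0,0,60]]'; python3 -m jog '[[0,0,0,0,0,0,28],[0,0,0,0,0,0,28],[0,0,0,0,0,0,28],[0,0,0,0,0,0,28],[0,0,0,0,0,0,28]]' 45; python3 g.py 0.567 -0.0592 0.089
```

```text
time_s: 2.7
position: [0.5681, -0.0594, 0.0664]
eef_rot: [[1.0, -0.023, -0.0], [-0.023, -1.0, -0.0], [-0.0, 0.0, -1.0]]
force: [-0.4, 0.2, 0.3]
grip_width: 0.0694
time_s: 3.32
position: [0.5689, -0.0598, 0.067]
eef_rot: [[1.0, -0.023, 0.002], [-0.023, -1.0, -0.001], [0.002, 0.001, -1.0]]
force: [0.2, -2.2, 4.7]
grip_width: 0.0298
t 3.325 pos [ 0.5689 -0.0598  0.067 ] F [ 0.2 -2.2  4.7] w 29.8 q7 -98.43053814154719
shift [-0.037 -0.011 -0.44 ] turn [ 0.007 -0.013  0.001]
```

```bash
python3 -m jog '[[0,0,-0.08,0,0,0,25],[0,0,-0.16,0,0,0,25],[0,0,-0.24,0,0,0,25],[0,0,-0.32,0,0,0,25],[0,0,-0.36,0,0,0,25]]'; python3 -m jog '[[0,0,-0.02,0,0,0,25],[0,0,-0.04,0,0,0,25],[0,0,-0.05,0,0,0,25],[0,0,-0.05,0,0,0,25],[0,0,-0.05,0,0,0,25]]'
```

```text
time_s: 3.95
position: [0.5688, -0.0599, 0.0835]
eef_rot: [[1.0, -0.022, 0.002], [-0.022, -1.0, -0.001], [0.002, 0.001, -1.0]]
force: [3.9, -3.1, -6.3]
grip_width: 0.0297
time_s: 4.58
position: [0.5688, -0.0598, 0.0859]
eef_rot: [[1.0, -0.022, 0.002], [-0.022, -1.0, -0.001], [0.002, 0.001, -1.0]]
force: [5.0, -2.7, -4.9]
grip_width: 0.0294
```

```bash
python3 -m jog '[[0,0,-0.02,0,0,0,25],[0,0,-0.04,0,0,0,25],[0,0,-0.06,0,0,0,25],[0,0,-0.06,0,0,0,25],[0,0,-0.06,0,0,0,25]]'; python3 -m jog '[[0,0,-0.02,0,0,0,25],[0,0,-0.04,0,0,0,25],[0,0,-0.06,0,0,0,25],[0,0,-0.06,0,0,0,25],[0,0,-0.06,0,0,0,25]]'
```

```text
time_s: 5.2
position: [0.5687, -0.0598, 0.0861]
eef_rot: [[1.0, -0.022, 0.002], [-0.022, -1.0, 0.0], [0.002, -0.0, -1.0]]
force: [10.8, -2.7, -22.5]
grip_width: 0.0294
time_s: 5.82
position: [0.5687, -0.0598, 0.0863]
eef_rot: [[1.0, -0.022, 0.002], [-0.022, -1.0, 0.001], [0.002, -0.001, -1.0]]
force: [17.5, -4.4, -39.7]
grip_width: 0.0294
```

The force rose to 40 N with no movement, so the cap is at its stop. I relieve the pull, open and rise.

```bash
python3 -m jog '[[0,0,0.05,0,0,0,25],[0,0,0.09,0,0,0,25],[0,0,0.09,0,0,0,60],[0,0,0.09,0,0,0,85],[0,0,0.09,0,0,0,85]]'; python3 -m jog '[[0,0,0,0,0,0,85],[0,0,-0.4,0,0,0,85],[0,0,-1.0,0,0,0,85],[0,0,-1.8,0,0,0,85],[0,0,-2.4,0,0,0,85]]'; python3 g.py 0.5736 0.1613 0.205
```

```text
time_s: 6.45
position: [0.5679, -0.0585, 0.0885]
eef_rot: [[1.0, -0.021, -0.0], [-0.021, -1.0, 0.0], [-0.0, -0.0, -1.0]]
force: [-0.4, -0.2, 0.2]
grip_width: 0.0817
time_s: 7.08
position: [0.5685, -0.059, 0.2103]
eef_rot: [[1.0, -0.022, 0.002], [-0.022, -1.0, -0.0], [0.002, 0.0, -1.0]]
force: [-0.7, -0.5, -1.1]
grip_width: 0.0851
t 7.075 pos [ 0.5685 -0.059   0.2103] F [-0.7 -0.5 -1.1] w 85.1 q7 -94.9324346611732
shift [ 0.005 -4.406  0.105] turn [ 0.001 -0.013  0.005]
```

```bash
python3 -m jog '[[0,-1.1,0,0,0,0,85],[0,-2.2,0,0,0,0,85],[0,-3.3,0,0,0,0,85],[0,-4.39,0,0,0,0,85],[0,-4.39,0.3,0,0,0,85]]'
python3 - <<'E'
from h import *
c=cap('top'); P=pts(c); q=P[182:198,328:348].reshape(-1,3); q=q[q[:,2]>.105]; print('cap',len(q),np.median(q,0))
s=cap('side'); Q=pts(s); save('s2',s['frame'][130:290,180:360],3.7)
m=(abs(Q[...,0]-.5736)<.06)&(abs(Q[...,1]-.1613)<.05)
for lo,hi in((.1,.108),(.06,.066)):
    k=m&(Q[...,2]>lo)&(Q[...,2]<hi); q=Q[k]; print(lo,len(q),np.percentile(q,[2,50,98],axis=0).round(4).tolist())
k=m&(Q[...,2]>.10)&(Q[...,2]<.108);v,u=np.nonzero(k)
W=np.array([ray(s,a,b,.104)[:2] for a,b in zip(u,v)],np.float32); print(cv2.minAreaRect(W))
E
python3 g.py 0.5736 0.1608 0.067
```

```text
time_s: 7.7
position: [0.5725, 0.1678, 0.1947]
eef_rot: [[1.0, -0.012, 0.003], [-0.012, -1.0, 0.005], [0.003, -0.005, -1.0]]
force: [0.6, 0.3, 0.1]
grip_width: 0.0847
cap 179 [ 0.56796932 -0.05983071  0.11686019]
0.1 308 [[0.5561, 0.14, 0.1002], [0.5739, 0.1666, 0.1039], [0.594, 0.19, 0.106]]
0.06 324 [[0.5485, 0.1331, 0.0601], [0.562, 0.1866, 0.064], [0.602, 0.1989, 0.0658]]
((0.5742931365966797, 0.168039932847023), (0.05528663471341133, 0.04288508743047714), 89.59661102294922)
t 7.8 pos [0.5715 0.1601 0.1915] F [-0.5 -1.7 -0.4] w 85.2 q7 -118.99654650835791
shift [ 0.049 -0.019  2.49 ] turn [0.013 0.024 0.016]
```

View pics/s2.png

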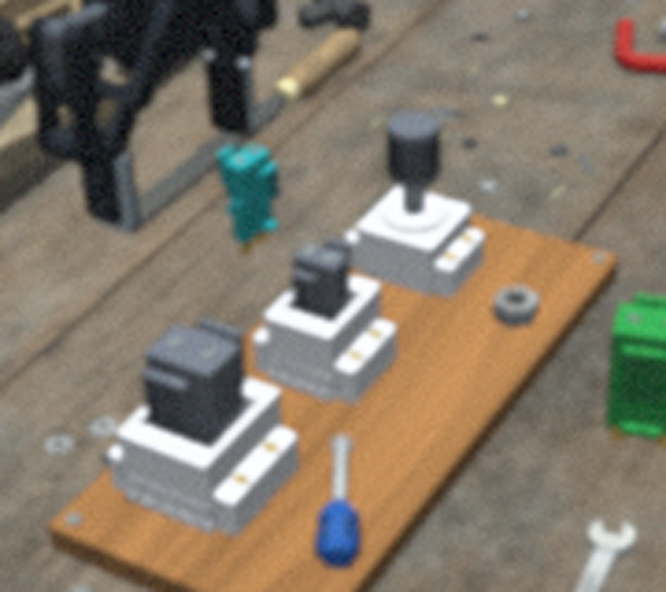

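The side crop shows the cap raised with its stem visible (413,150–205). The top depth gives its top at z = 0.117 (expected 0.118). The open fingers (110,200) and (230,110) hover behind and above the large carrier (195,370). The side view puts the carrier centre a few mm further in +y than the top view, so I check the side camera's bias on the cap and small base.

```bash
python3 - <<'E'
from h import *
s=cap('side'); Q=pts(s)
def rect(name,cx,cy,r,lo,hi,z):
    k=(abs(Q[...,0]-cx)<r)&(abs(Q[...,1]-cy)<r)&(Q[...,2]>lo)&(Q[...,2]<hi)
    v,u=np.nonzero(k); W=np.array([ray(s,a,b,z)[:2] for a,b in zip(u,v)],np.float32)
    print(name,len(W),np.round(np.array(W.min(0).tolist()+W.max(0).tolist()),4),((W.min(0)+W.max(0))/2).round(4))
rect('cap',.568,-.06,.03,.111,.123,.118)
rect('small',.566,.05,.03,.09,.1,.094)
rect('large',.5736,.163,.04,.1,.11,.104)
E
python3 g.py 0.5736 0.1615 0.125
```

```text
cap 121 [ 0.55   -0.0725  0.5849 -0.0321] [ 0.5674 -0.0523]
small 109 [0.5527 0.0352 0.5814 0.0768] [0.567 0.056]
large 307 [0.5528 0.1403 0.5957 0.1956] [0.5742 0.168 ]
t 7.85 pos [0.5723 0.1588 0.1922] F [0.4 0.5 0.2] w 84.6 q7 -118.99495125017211
shift [ 0.028 -0.058  1.343] turn [ 0.015  0.016 -0.003]
```

The side view is biased about +6.5 mm in y on the cap too, so both views agree on y ≈ 0.1613 and x ≈ 0.574.

```bash
python3 -m jog '[[0.03,-0.02,0.5,0,0,0,85],[0.03,-0.02,1.0,0,0,0,85],[0.03,-0.02,1.3,0,0,0,85],[0.03,-0.02,1.3,0,0,0,85],[0.03,-0.02,1.3,0,0,0,85]]'; python3 g.py 0.574 0.1612 0.067
```

```text
time_s: 8.48
position: [0.5753, 0.1611, 0.1293]
eef_rot: [[1.0, -0.023, 0.002], [-0.023, -1.0, 0.0], [0.002, -0.0, -1.0]]
force: [0.7, -0.7, -0.4]
grip_width: 0.085
t 8.475 pos [0.5753 0.1611 0.1293] F [ 0.7 -0.7 -0.4] w 85.0 q7 -120.80215044800867
shift [-2.900e-02 -1.000e-03  1.246e+00] turn [-0.002 -0.012 -0.002]
```

```bash
python3 -m jog '[[-0.02,0,0.4,0,0,0,85],[-0.02,0,0.8,0,0,0,85],[-0.02,0,1.1,0,0,0,85],[-0.02,0,1.24,0,0,0,85],[-0.02,0,1.24,0,0,0,70]]' 40; python3 -m jog '[[0,0,0,0,0,0,60],[0,0,0,0,0,0,56],[0,0,0,0,0,0,56],[0,0,0,0,0,0,56],[0,0,0,0,0,0,56]]'; python3 g.py 0.574 0.1612 0.067
```

```text
time_s: 9.1
position: [0.5733, 0.1613, 0.0658]
eef_rot: [[1.0, -0.022, -0.001], [-0.022, -1.0, -0.0], [-0.001, 0.0, -1.0]]
force: [-0.5, 0.3, -1.0]
grip_width: 0.0707
time_s: 9.72
position: [0.5735, 0.1613, 0.0663]
eef_rot: [[1.0, -0.022, 0.0], [-0.022, -1.0, -0.0], [0.0, 0.0, -1.0]]
force: [0.6, 0.7, 0.6]
grip_width: 0.0559
t 9.725 pos [0.5735 0.1613 0.0663] F [0.6 0.7 0.6] w 55.9 q7 -122.7895206893072
shift [ 0.01   0.002 -0.014] turn [ 0.001 -0.001  0.004]
```

Now pinch slowly.

```bash
python3 -m jog '[[0,0,0,0,0,0,54],[0,0,0,0,0,0,52],[0,0,0,0,0,0,50],[0,0,0,0,0,0,48],[0,0,0,0,0,0,46]]' 40; python3 -m jog '[[0,0,0,0,0,0,43],[0,0,0,0,0,0,40],[0,0,0,0,0,0,36],[0,0,0,0,0,0,36],[0,0,0,0,0,0,36]]' 40
python3 - <<'E'
from h import *
s=cap('side'); save('s3',s['frame'][170:290,180:300],5)
E
python3 g.py 0.574 0.1612 0.067
```

```text
time_s: 10.35
position: [0.5737, 0.1615, 0.0667]
eef_rot: [[1.0, -0.022, 0.001], [-0.022, -1.0, 0.0], [0.001, -0.0, -1.0]]
force: [-1.2, -0.3, 4.5]
grip_width: 0.0463
time_s: 10.98
position: [0.574, 0.162, 0.0678]
eef_rot: [[1.0, -0.022, 0.001], [-0.022, -1.0, 0.0], [0.001, -0.0, -1.0]]
force: [-2.7, -0.3, 9.8]
grip_width: 0.0371
t 11.025 pos [0.574  0.162  0.0678] F [-2.4  0.2 11.7] w 36.9 q7 -122.7900656974629
shift [0.001 0.016 0.015] turn [-0.003 -0.009  0.005]
```

View pics/s3.png

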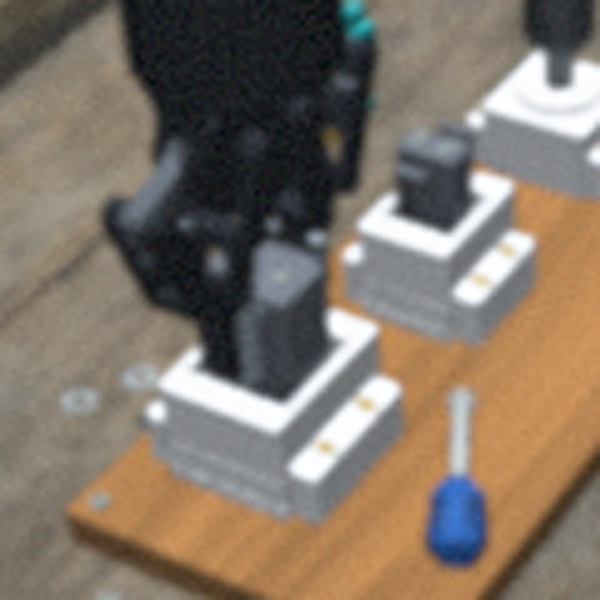

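The crop shows the pads on the ±y plates of the large carrier (finger at (220,330), carrier top at (285,270)), and the small carrier and screwdriver are untouched. The width of 36.9 mm is below the 40 mm of full pinch; the cap also read about 1.6 mm low. Next I close fully and try a small lift.

```bash
python3 -m jog '[[0,0,0,0,0,0,28],[0,0,0,0,0,0,28],[0,0,0,0,0,0,28],[0,0,0,0,0,0,28],[0,0,-0.03,0,0,0,28]]' 45; python3 -m jog '[[0,0,-0.03,0,0,0,28],[0,0,-0.06,0,0,0,28],[0,0,-0.09,0,0,0,28],[0,0,-0.12,0,0,0,28],[0,0,-0.12,0,0,0,28]]'; python3 g.py 0.574 0.1612 0.067
```

```text
time_s: 11.65
position: [0.5738, 0.1619, 0.0685]
eef_rot: [[1.0, -0.022, 0.001], [-0.022, -1.0, 0.001], [0.001, -0.001, -1.0]]
force: [0.5, 0.8, 1.1]
grip_width: 0.0349
time_s: 12.28
position: [0.5734, 0.1612, 0.0738]
eef_rot: [[1.0, -0.022, -0.0], [-0.022, -1.0, -0.0], [-0.0, 0.0, -1.0]]
force: [-0.5, 1.5, 0.1]
grip_width: 0.0344
t 12.275 pos [0.5734 0.1612 0.0738] F [-0.5  1.5  0.1] w 34.4 q7 -122.54248708777824
shift [0.013 0.001 0.135] turn [0.002 0.002 0.003]
```

```bash
python3 - <<'E'
from h import *
s=cap('side'); save('s4',s['frame'][170:290,180:300],5)
Q=pts(s)
k=(abs(Q[...,0]-.574)<.03)&(abs(Q[...,1]-.1665)<.03); k[:, :]&=True
q=Q[215:260,225:250].reshape(-1,3)
E
python3 -m jog '[[0,0,0,0,0,0,28],[0,0,0,0,0,0,28],[0,0,0,0,0,0,28],[0,0,0,0,0,0,28],[0,0,0,0,0,0,28]]'
```

```text
time_s: 12.95
position: [0.5735, 0.1613, 0.0737]
eef_rot: [[1.0, -0.022, -0.0], [-0.022, -1.0, -0.0], [-0.0, 0.0, -1.0]]
force: [-0.4, 1.4, -0.4]
grip_width: 0.0346
```

View pics/s4.png

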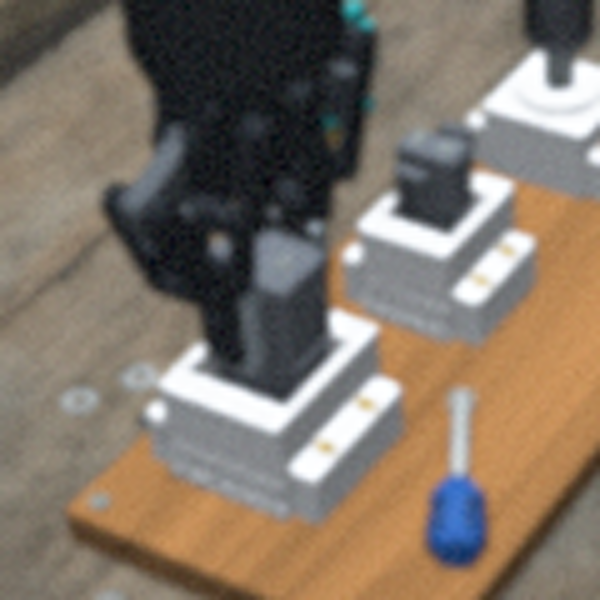

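The carrier top rose with the gripper (from about (285,255) to (283,242), roughly 5 mm) with near-zero drag, so the catches have cleared. Continuing straight up.

```bash
python3 -m jog '[[0.01,0,-0.1,0,0,0,28],[0.01,0,-0.2,0,0,0,28],[0.01,0,-0.3,0,0,0,28],[0.01,0,-0.4,0,0,0,28],[0.01,0,-0.5,0,0,0,28]]'; python3 -m jog '[[0,0,-0.15,0,0,0,28],[0,0,-0.35,0,0,0,28],[0,0,-0.6,0,0,0,28],[0,0,-0.85,0,0,0,28],[0,0,-1.0,0,0,0,28]]';python3 g.py 0.574 0.1613 0.187
```

```text
time_s: 13.58
position: [0.5741, 0.1612, 0.0992]
eef_rot: [[1.0, -0.022, 0.0], [-0.022, -1.0, -0.0], [0.0, 0.0, -1.0]]
force: [0.2, -0.8, -1.4]
grip_width: 0.0347
time_s: 14.2
position: [0.5745, 0.1615, 0.1501]
eef_rot: [[1.0, -0.022, 0.002], [-0.022, -1.0, 0.0], [0.002, -0.0, -1.0]]
force: [0.1, -0.5, -1.1]
grip_width: 0.0344
t 14.2 pos [0.5745 0.1615 0.1501] F [ 0.1 -0.5 -1.1] w 34.4 q7 -120.24213563937757
shift [-0.009  0.004 -0.738] turn [-0.002 -0.011  0.004]
```

```bash
python3 -m jog '[[0,0,-0.2,0,0,0,28],[0,0,-0.4,0,0,0,28],[0,0,-0.6,0,0,0,28],[0,0,-0.74,0,0,0,28],[0,0,-0.74,0,0,0,28]]'; python3 -m jog '[[0,0,0,0,0,0,28],[0,0,0,0,0,0,28],[0,0,0,0,0,0,28],[0,0,0,0,0,0,28],[0,0,0,0,0,0,28]]'
python3 - <<'E'
from h import *
s=cap('side'); save('s5',s['frame'][130:290,180:360],3.7)
Q=pts(s); hsv=cv2.cvtColor(s['frame'],cv2.COLOR_RGB2HSV)
k=(abs(Q[...,0]-.574)<.05)&(abs(Q[...,1]-.1665)<.045)&(Q[...,2]>.07)&(Q[...,2]<.26); q=Q[k]
print('above base: z pct',np.percentile(q[:,2],[0,1,3,5,50]).round(4))
t=cap('top'); P=pts(t); k=P[182:198,328:348].reshape(-1,3); k=k[k[:,2]>.105]; print('cap z',np.median(k,0))
k=P[182:198,278:296].reshape(-1,3); k=k[k[:,2]>.088]; print('small z',len(k),np.median(k,0))
E
python3 g.py 0.574 0.1613 0.187
```

```text
time_s: 14.82
position: [0.5744, 0.1615, 0.1864]
eef_rot: [[1.0, -0.022, 0.001], [-0.022, -1.0, 0.0], [0.001, -0.0, -1.0]]
force: [0.4, 0.5, -1.8]
grip_width: 0.035
time_s: 15.45
position: [0.574, 0.1613, 0.1857]
eef_rot: [[1.0, -0.022, -0.0], [-0.022, -1.0, -0.0], [-0.0, 0.0, -1.0]]
force: [0.1, -0.7, -0.8]
grip_width: 0.0344
above base: z pct [0.1428 0.1454 0.1501 0.1564 0.2172]
cap z [ 0.56805163 -0.05984168  0.11627578]
small z 139 [0.5646508  0.05305365 0.09278194]
t 15.55 pos [0.574  0.1613 0.1858] F [-0.4 -0.3 -1.8] w 34.5 q7 -119.29945966346554
shift [ 0.     0.001 -0.025] turn [ 0.001 -0.     0.004]
```

View pics/s5.png

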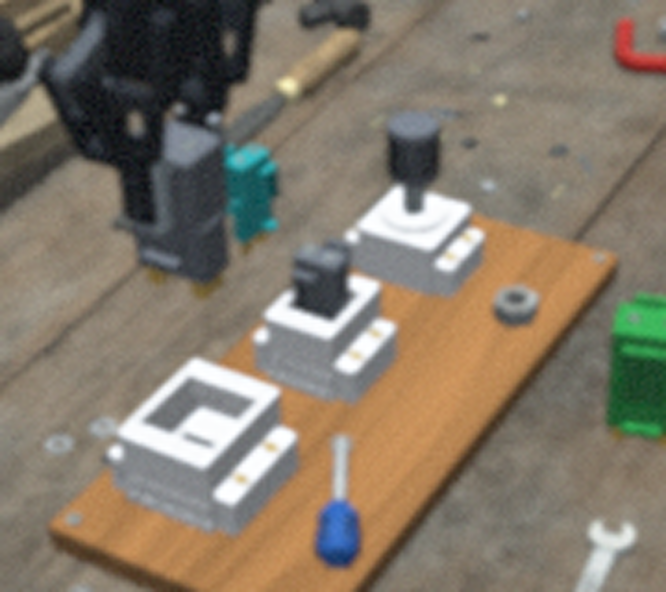

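The carrier hangs upright in the gripper (185,210) above its empty base (200,420), with its brass blades at z ≈ 0.143, about 79 mm above the base top. The cap is still up (413,150), and the small carrier, nut and screwdriver are unmoved.

```bash
python3 -c "
from plant import env
o=env.get_obs(); print(o['position'],o['force'],o['grip_width'],max(map(abs,o['joint_vel']))); print(env.sign_off())"
```

```text
[0.57399052 0.16133515 0.18576239] [-0.43690525 -0.28914736 -1.7656983 ] 0.03453460943927878 0.08051720490116394
the job is handed in; nothing more can be done
None
```

I pulled the isolator cap up to its stop and left it up, then pinched the larger carrier's catches and drew it straight up. I handed in at about 15.5 s, with the arm still holding the carrier above its base.

**What the last checks showed:**
- **Cap:** it reached its stop when the pull rose to 40 N without further movement. Its top last measured at z ≈ 0.116–0.117, against the nominal 0.118.
- **Large carrier:** it hangs upright with its lowest point at z ≈ 0.143, about 79 mm above the base. The arm was still, and the wrist force was about −1.8 N, which fits the carrier's weight.
- **Other things:** the small carrier is still seated, and the nut and screwdriver look untouched.

**Two readings that disagreed:**
- **Side camera:** it read about 6 mm too far in +y. The same offset showed up on the cap and the small carrier, so I used the top view.
- **Grip width:** it reads 34.5 mm, below the nominal 40 mm for fully pinched catches. I put this down to the pads giving way. I could not measure the catch travel directly, but the carrier came out without resistance.

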